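# Rake loose square bars into a tight row against the tray stop

## Task

Take the red-handled rake out of its holder and, with the rake only, comb the four loose square bars along the tray into one flat, parallel row up against the dark stop bar, then press the row together against the stop steadily with about 12 N for a second, never more than 18 N. Stand the rake back in its holder, upright and fully down, and let go, leaving the bars tight together; do not touch the bars with the gripper, do not press hard on the tray and do not disturb the tin, the gauge and the small box.

Things in the scene. Friction and masses are not known exactly. Their poses are not given: they have to be found in the camera images.
- rake: Loose rake, about 0.25 kg, standing in the holder. Red block handle 22 mm (x) by 40 mm (y), 42 to 92 mm above the tine tips; steel head 12 mm (x) by 96 mm (y), 28 to 42 mm above the tips; five tines 12 x 8 mm, 22 mm pitch, 30 mm long. Origin: at tine-tip level below the middle of the handle; z up along the handle. Same either way round.
- holder: Fixed grey trough for the rake: inside 22 mm (x) by 112 mm (y), inner floor 4 mm and walls 28 mm above the trolley top; base 70 x 150 mm. Origin: centre of the underside; y along the trough. The rake is home when it stands upright on the trough's floor.
- tray: Fixed green tray, outside 290 x 130 mm (x by y), inside 280 x 120 mm, floor 4 mm thick, walls 28 mm high. Origin: centre of the underside; x along the length, from the stop's end to the free end; y across. The bars lie between the stop and x = +90 mm, up to 0.4 rad askew; from there to the free end wall (inner face at +140 mm) is room for the rake to enter.
- stop_zone (a point): Point on the tray floor, x = -114 mm, y = 0 in the tray. The dark stop bar (10 mm thick, 118 mm long in y, 20 mm high, two orange knobs to 30 mm) is clamped rigidly across the tray here; its face to the bars looks to tray +x and stands up to 15 mm to either side of this point, differently each time: see it or feel for it. The finished row is 48 mm deep; sliding the bars takes under 3 N.
- bar_a: First of four identical loose bright aluminium square bars, 12 x 12 x 100 mm, 45 g, lying in the tray. Origin: the bar's centre; y runs along the bar's length, z up at the start.
- bar_b: Second of four identical loose bright aluminium square bars, 12 x 12 x 100 mm, 45 g, lying in the tray. Origin: the bar's centre; y runs along the bar's length, z up at the start.
- bar_c: Third of four identical loose bright aluminium square bars, 12 x 12 x 100 mm, 45 g, lying in the tray. Origin: the bar's centre; y runs along the bar's length, z up at the start.
- bar_d: Fourth of four identical loose bright aluminium square bars, 12 x 12 x 100 mm, 45 g, lying in the tray. Origin: the bar's centre; y runs along the bar's length, z up at the start.
- grease_tin: Bystander: red round grease tin, 72 mm across, 75 mm high, loose. Origin: centre of the underside.
- plug_gauge: Bystander: grey stepped plug gauge standing upright, 48 mm across, 98 mm high, loose. Origin: centre of the underside.
- seal_box: Bystander: small brown cardboard box, 61 x 76 x 42 mm, loose. Origin: centre of the underside.
Things that resemble listed ones, but are neither listed nor needed, are in the scene too. Several things look just like the rake: the one meant starts farthest to the robot's left.

How it is judged:
By the outcome, as a careful person would: the job done as asked, in the order asked, and still so for the second after the job is handed in, with the robot touching nothing.
It also fails if it takes over 61 s, if anything falls off the work surface, if the arm or the gripper's body presses on something with over 40 N, if the wrist force passes 120 N, or if a joint passes its speed limit or range.

## Robot

A 6-joint arm with a two-finger parallel gripper is mounted at the origin on a cart in front of the work surface, level with it; the furniture and walls round the work are solid. World frame = base frame: x ahead of the robot, y to its left, z up, the work surface at z = 0. Lengths are in m, angles in rad, forces in N, time in s.
With the tool pointing down it reaches from about 0.375 to 0.925 m from the base axis. Payload 5.7 kg.
Tool frame: the origin (TCP) lies at the very end of the fingers, on their centre line; the grasp point (between the pads) lies robot.grip_point_offset behind it (robot.grip_point_offset is the distance from the TCP to the grasp point, in m); y points along the fingers, z is the direction in which the jaws open and shut, and the axes are right-handed (so a half turn about y gives the same grasp; the last joint's range is limited). The gripper opens to 85 mm and grips with 20 to 120 N. Pads are 22 mm wide; open, the fingers measure 114 mm over their backs; the gripper's body (76 mm by 85 mm) begins 54 mm behind the grasp point. The pads swing forward as they close: fully open they stand 13 mm farther back than shut.
Start: joints at [1.147, 0.359, 1.51, -0, 1.272, -0.115], TCP at [0.182, 0.572, 0.231] pointing down, gripper open.
Joint ranges: [-2.97, 2.97], [-1.01, 2.36], [0.21, 2.38], [-0.96, 4.11], [0.2, 2.71], [-2.98, 2.98]. Speed limits (rad/s): [2.39, 2.39, 3.14, 3.14, 3.14, 3.14].

## Interface

Orientations are given as a 3x3 rotation matrix whose columns are the frame's x, y, z axes.
In Python, from workcell import sensors, camera, job, robot gives the robot as it stands.
- The arm moves only by the tool carry_out, never from a script. Its argument "motion" is a list of rows, each a list of 7 numbers: the shift along the tool's x, y, z in m, then the turn, a rotation vector about the tool's x, y, z in rad, then the closure, from -1 (fully open) to 1 (shut), so that 0 is half open. In form: [[dx, dy, dz, rx, ry, rz, claw], ...]. A call has 1 to 12 rows; each row is the pose to reach, as a shift and turn from the pose commanded when the call began, along the tool's axes at that moment; what a row does not reach only later rows make up. A row lasts 1/8 s, in which the tool goes at most 62.5 mm and 10.7 degrees, less where a joint would pass 70% of its speed; a pose out of reach is approached as far as the arm can. A call with a gripper value outside its range is refused whole. The fingers move at their own pace and stop on an object; "squeeze" is the grip in N (left out, the last holds). Time passes only in rows, so rows that repeat a pose let the fingers close. It gives the time, the measured TCP pose, the force and the opening at its end, in the units of the state.
- sensors.get_obs(): the state, without advancing time (a new reading comes with each control period).
- camera(name): name is "scene" or "top"; returns a dict with "color" (400x640x3 uint8, red, green, blue), "mtx" (3x3 intrinsics, pixels), "world_to_cam" (4x4, takes a point from world to camera coordinates). Camera axes: x right, y up, looking along -z (the intrinsics and any distortion apply to the point x, -y, -z); pixel columns grow to the right and rows downward; lengths in m; the calibration is good to about 2 mm. A picture is of the moment at which its call begins. There is no depth.
- job.sign_off(): hands the job in, once; it reports no verdict.
The state is a dict: "time_s": time; "joints": joint angles; "joint_velocities": joint speeds; "joint_torque": joint torques, N m; "tool_pos": TCP position; "eef_rot": TCP orientation; "wrist_force": force on the tool from outside, world axes, zero at the start; "torque": the same for the moment, N m; "gripper_width": finger opening in m.
Only numpy, scipy, OpenCV 4.12 (cv2) and the standard library are available. Lean on these libraries where they do the work, as an engineer would, in place of code of your own. Each camera call takes 0.05 s, during which the arm holds its last target.

## Working session

There is one attempt and no reset: what is moved stays moved. The work goes in short steps, Python scripts to look and compute and a tool call to move; the robot and the scene stay as the last step left them, time stands still between calls to the robot, and variables do not carry over. Pictures are saved under pics/ and viewed, and the job is handed in when it is done.

Besides the shell and the picture viewer there is one more tool, called after ">>>" as name(argument=value, ...), one argument or row to a line, values as JSON. carry_out: Moves the arm, as the interface text tells. Its arguments: {"type":"object","properties":{"motion":{"type":"array","items":{"type":"array","items":{"type":"number"}}},"squeeze":{"type":"number"}},"required":["motion"]}

```bash
mkdir -p pics; ls; python3 - <<'E'
from workcell import sensors, camera, job, robot
import cv2, numpy as np
o=sensors.get_obs()
for k,v in o.items(): print(k,np.round(v,4).tolist())
print(robot.grip_point_offset)
for n in("scene","top"):
    c=camera(n); cv2.imwrite(f"pics/{n}0.png",c["color"][:,:,::-1]); print(n,c["mtx"].tolist(),np.round(c["world_to_cam"],4).tolist(),[k for k in c])
    np.savez(f"{n}0.npz",**{k:c[k] for k in("color","mtx","world_to_cam")})
E
```

```text
pics
time_s 0.0
joints [1.1469, 0.3595, 1.5115, 0.0, 1.2725, -0.1151]
joint_velocities [0.0005, 0.0005, -0.0002, -0.0001, -0.0012, 0.0023]
joint_torque [0.0007, -52.7621, -27.8626, -0.0002, 0.013, 0.0]
tool_pos [0.1821, 0.571, 0.2304]
eef_rot [[0.9527, -0.0008, 0.3039], [-0.3039, -0.0017, 0.9527], [-0.0002, -1.0, -0.0019]]
wrist_force [-0.2452, -0.8739, 0.8919]
torque [0.0097, -0.0556, 0.0449]
gripper_width 0.0854
0.0187
scene [[374.5135260794473, 0.0, 317.2116278902753], [0.0, 374.5135260794473, 193.91602283960464], [0.0, 0.0, 1.0]] [[0.4732, -0.881, -0.0016, -0.285], [0.6054, 0.3238, 0.7271, -0.3786], [-0.6401, -0.345, 0.6865, -0.5637], [0.0, 0.0, 0.0, 1.0]] ['color', 'mtx', 'world_to_cam']
top [[494.6191145568376, 0.0, 319.32235668548736], [0.0, 494.6191145568376, 202.88105881655707], [0.0, 0.0, 1.0]] [[0.107, -0.9943, 0.0012, -0.0461], [0.9741, 0.1051, 0.2003, -0.5719], [-0.1993, -0.0203, 0.9797, -1.1564], [0.0, 0.0, 0.0, 1.0]] ['color', 'mtx', 'world_to_cam']
```

View pics/scene0.png

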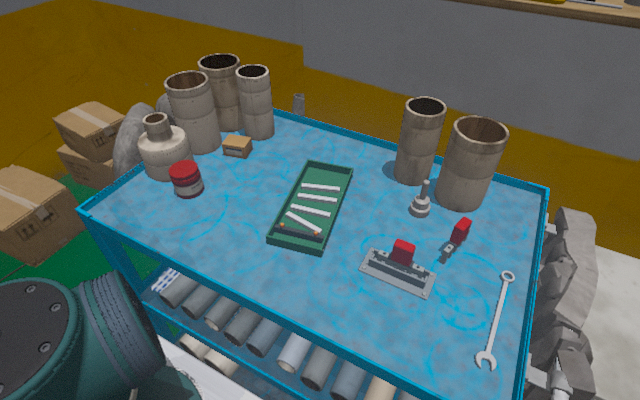

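View pics/top0.png

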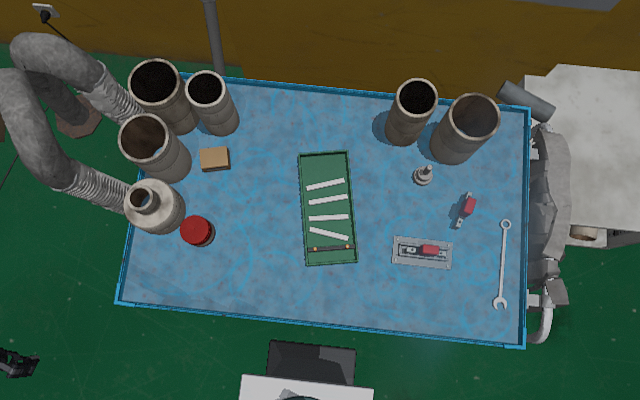

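```bash
python3 - <<'E'
import cv2, numpy as np
t=cv2.imread("pics/top0.png"); s=cv2.imread("pics/scene0.png")
a=cv2.resize(t[140:275,285:385],None,fx=4.4,fy=4.4,interpolation=cv2.INTER_CUBIC)
cv2.imwrite("pics/c1.png",a)
b=cv2.resize(t[180:280,380:490],None,fx=5,fy=5,interpolation=cv2.INTER_CUBIC)
cv2.imwrite("pics/c2.png",b)
b=cv2.resize(s[205:310,345:485],None,fx=5,fy=5,interpolation=cv2.INTER_CUBIC)
cv2.imwrite("pics/c3.png",b)
b=cv2.resize(s[150:260,255:365],None,fx=5,fy=5,interpolation=cv2.INTER_CUBIC)
cv2.imwrite("pics/c4.png",b)
E
```

```text
(no output)
```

View pics/c1.png

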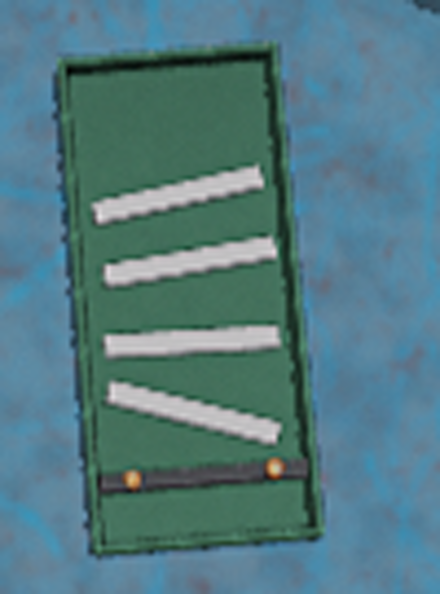

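View pics/c2.png

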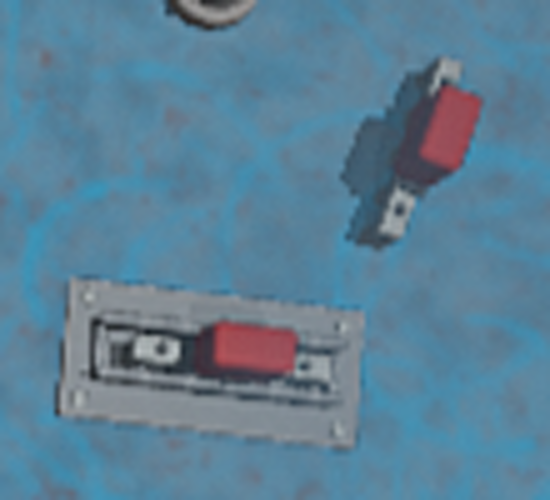

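View pics/c3.png

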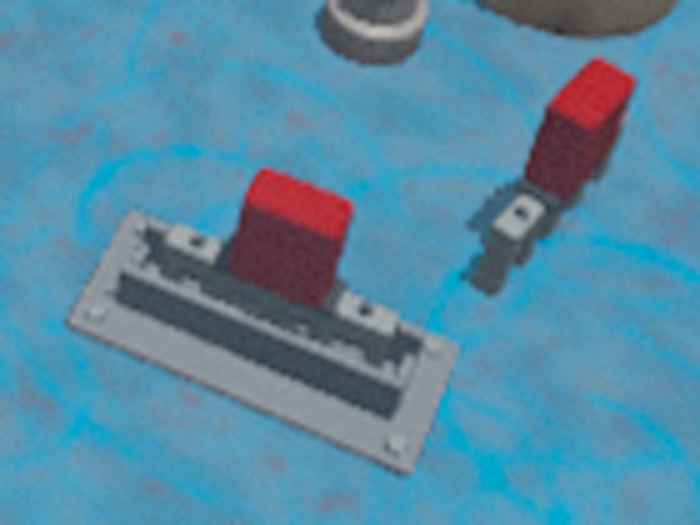

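View pics/c4.png

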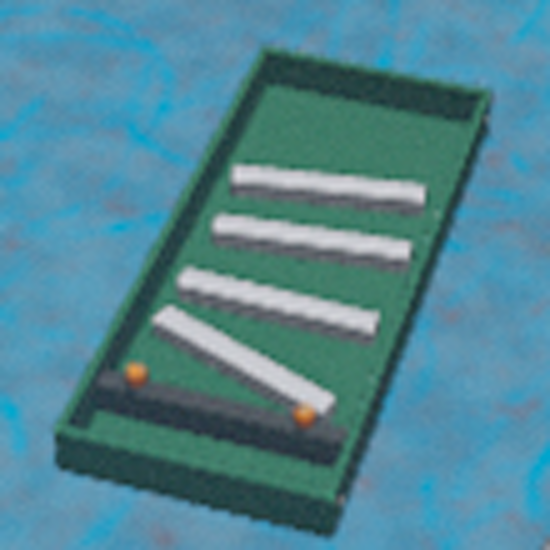

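```bash
cat > h.py <<'E'
import numpy as np, cv2
from scipy.optimize import least_squares
def cam(n,tag="0"):
    d=np.load(f"{n}{tag}.npz"); return d["color"],d["mtx"],d["world_to_cam"]
def proj(P,M,W):
    P=np.atleast_2d(P); q=P@W[:3,:3].T+W[:3,3]; 
    v=np.c_[q[:,0],-q[:,1],-q[:,2]]@M.T
    return v[:,:2]/v[:,2:]
def unproj(uv,M,W,z):
    uv=np.atleast_2d(uv); r=np.c_[uv,np.ones(len(uv))]@np.linalg.inv(M).T
    r=np.c_[r[:,0],-r[:,1],-r[:,2]]@W[:3,:3]; C=-W[:3,:3].T@W[:3,3]
    return C+r*((z-C[2])/r[:,2])[:,None]
def body(p,P):
    P=np.atleast_2d(P).astype(float); c,s=np.cos(p[2]),np.sin(p[2])
    return np.c_[p[0]+c*P[:,0]-s*P[:,1],p[1]+s*P[:,0]+c*P[:,1],P[:,2]+(p[3] if len(p)>3 else 0)]
def fit(p0,obs):
    """obs: list of (camname,[pts body],[uv])"""
    def f(p):
        return np.concatenate([(proj(body(p,P),*cam(n)[1:])-np.array(uv)).ravel() for n,P,uv in obs])
    r=least_squares(f,p0,loss="soft_l1"); return r.x,np.abs(f(r.x)).reshape(-1,2).round(1)
def box(x0,x1,y0,y1,z0,z1):
    c=[(x,y,z) for z in(z0,z1) for x,y in((x0,y0),(x1,y0),(x1,y1),(x0,y1))]
    e=[(i,(i+1)%4) for i in range(4)]+[(4+i,4+(i+1)%4) for i in range(4)]+[(i,i+4) for i in range(4)]
    return np.array(c),e
def crop2full(xy,f,off): return (np.array(xy,float)+.5)/f-.5+np.array(off)
def overlay(n,items,roi,f,out,tag="0"):
    img,M,W=cam(n,tag); x0,y0,x1,y1=roi
    b=cv2.resize(img[y0:y1,x0:x1,::-1],None,fx=f,fy=f,interpolation=cv2.INTER_CUBIC)
    for p,bx,col in items:
        c,e=bx; uv=(proj(body(p,c),M,W)-[x0,y0]+.5)*f-.5
        for i,j in e: cv2.line(b,tuple(int(round(v*16)) for v in uv[i]),tuple(int(round(v*16)) for v in uv[j]),col,1,cv2.LINE_AA,4)
    cv2.imwrite(out,b)
E
python3 - <<'E'
from h import *
T=lambda a:crop2full(a,4.4,(285,140)); S=lambda a:crop2full(a,5,(255,150))
rim=[(145,65,28),(145,-65,28),(-145,-65,28),(-145,65,28)]
rim=np.array(rim)/1e3
tray,r=fit([.55,0,0],[("top",rim,T([(57,60),(278,44),(322,533),(94,546)])),("scene",rim,S([(266,48),(492,94),(338,497),(58,433)]))])
print("tray",tray,r.tolist())
T2=lambda a:crop2full(a,5,(380,180)); S2=lambda a:crop2full(a,5,(345,205))
hb=np.array([(35,75,4),(35,-75,4),(-35,-75,4),(-35,75,4)])/1e3
hold,r=fit([.48,-.2,0],[("top",hb,T2([(72,278),(364,312),(355,446),(58,412)])),("scene",hb,S2([(138,210),(460,345),(412,472),(68,325)]))])
print("hold",hold,r.tolist())
# rake handle top z=.096
ht=np.array([(11,20,96),(11,-20,96),(-11,-20,96),(-11,20,96)])/1e3
rk,r=fit([.48,-.2,0],[("top",ht,T2([(216,323),(298,327),(294,373),(213,370)])),("scene",ht,S2([(260,170),(353,205),(345,240),(248,203)]))])
print("rake",rk,r.tolist())
fl=.004+.012
bars=[]
for q in ([(92,206),(258,165),(265,186),(98,224)],[(104,267),(273,236),(278,258),(108,288)],[(104,336),(278,324),(281,346),(106,358)],[(111,381),(281,425),(276,447),(108,401)]):
    P=unproj(T(q),*cam("top")[1:],fl)[:,:2]; c=P.mean(0); d=(P[0]+P[3]-P[1]-P[2]); a=np.arctan2(-d[0],d[1])
    bars.append((c[0],c[1],a)); R=tray; 
    dd=c-tray[:2]; cc,ss=np.cos(tray[2]),np.sin(tray[2]); print("bar world",c.round(4),round(a,3)," tray",(cc*dd[0]+ss*dd[1]).round(4),(-ss*dd[0]+cc*dd[1]).round(4),round(a-tray[2],3), np.linalg.norm(d)/2)
# stop: knobs z=.03, top of stop z .02+?
sp=unproj(T([(102,474),(306,460)]),*cam("top")[1:],.024)[:,:2]
print("stop far edge tray x", [(np.cos(tray[2])*(q-tray[:2])[0]+np.sin(tray[2])*(q-tray[:2])[1]).round(4) for q in sp])
np.savez("est.npz",tray=tray,hold=hold,rk=rk,bars=np.array(bars))
G=(0,255,255)
bi=[(np.r_[b,0.004],box(-.006,.006,-.05,.05,0,.012),(0,0,255)) for b in bars]
xs=-.114
it=[(tray,box(-.145,.145,-.065,.065,0,.028),G),(tray,box(-.14,.14,-.06,.06,.004,.028),(255,0,0))]+bi
it2=[(hold,box(-.035,.035,-.075,.075,0,.004),G),(hold,box(-.011,.011,-.056,.056,.004,.028),(255,0,0)),(rk,box(-.011,.011,-.02,.02,.046,.096),(0,255,0)),(rk,box(-.006,.006,-.048,.048,.032,.046),(255,0,255))]
overlay("top",it,(285,140,385,275),4.4,"pics/o1.png");overlay("scene",it,(255,150,365,260),5,"pics/o4.png")
overlay("top",it2,(380,180,490,280),5,"pics/o2.png");overlay("scene",it2,(345,205,485,310),5,"pics/o3.png")
a,b=cv2.imread("pics/o1.png"),cv2.imread("pics/o4.png")
E
```

```text
tray [ 0.5755626  -0.00489     0.18789296] [[0.1, 1.1], [0.1, 1.3], [0.9, 0.2], [0.0, 1.5], [0.4, 0.7], [0.7, 0.9], [0.3, 1.2], [0.7, 0.0]]
hold [ 0.48728273 -0.25324092 -0.01092291] [[0.7, 0.6], [0.1, 0.4], [0.1, 0.5], [0.3, 0.1], [1.2, 0.2], [1.0, 0.1], [0.7, 0.9], [0.2, 0.3]]
rake [ 0.48372227 -0.25526947  0.0442589 ] [[0.7, 0.1], [0.1, 0.2], [0.7, 0.4], [0.3, 0.1], [0.0, 0.8], [1.5, 0.9], [0.1, 0.4], [1.0, 0.6]]
bar world [0.6329 0.0067] 0.347  tray 0.0585 0.0007 0.159 0.09983740397039724
bar world [ 0.594  -0.0046] 0.289  tray 0.0181 -0.0032 0.101 0.09976891115713347
bar world [ 0.5481 -0.0102] 0.177  tray -0.028 -0.0001 -0.011 0.100477704098637
bar world [ 0.5064 -0.0154] -0.155  tray -0.0699 0.0026 -0.343 0.09970912308563795
stop far edge tray x [np.float64(-0.1011), np.float64(-0.1024)]
```

View pics/o1.png

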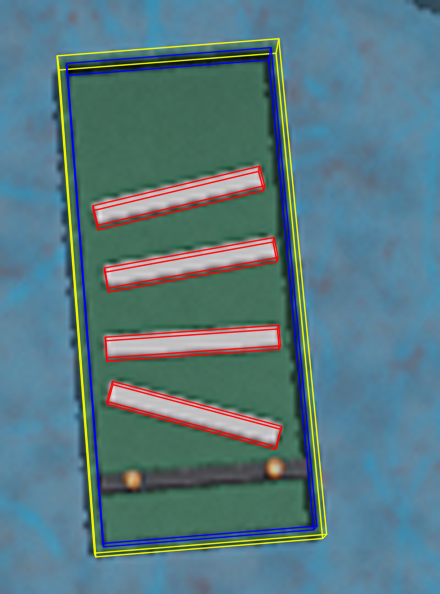

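View pics/o2.png

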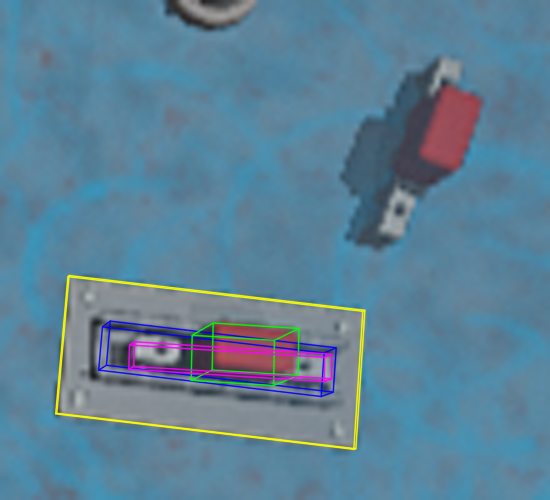

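View pics/o3.png

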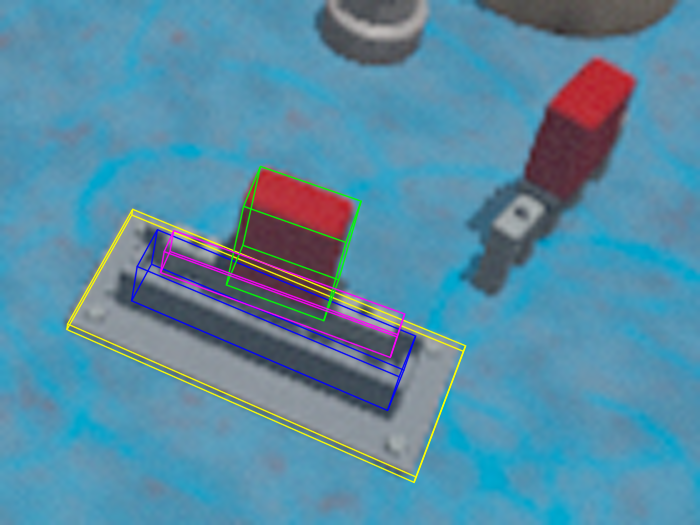

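View pics/o4.png

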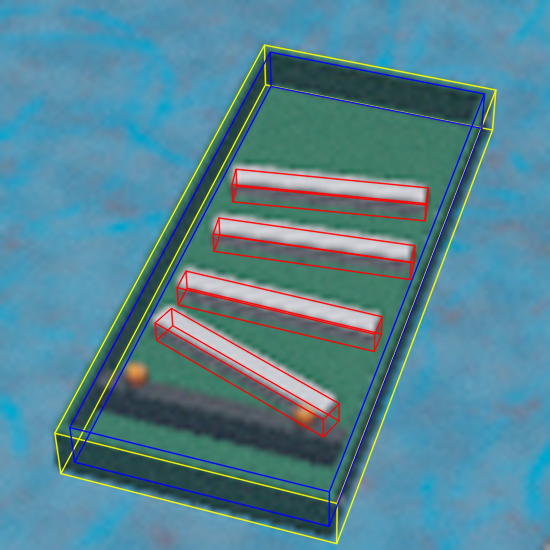

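```bash
python3 - <<'E'
from h import *
T2=lambda a:crop2full(a,5,(380,180)); S2=lambda a:crop2full(a,5,(345,205))
ht=np.array([(11,20,96),(11,-20,96),(-11,-20,96),(-11,20,96)])/1e3
hd=np.array([(6,48,46),(6,-48,46),(-6,-48,46),(-6,48,46)])/1e3
hs=np.array([(6,48,46),(-6,-48,46),(-6,48,46)])/1e3
tp=[("top",ht,T2([(216,323),(298,327),(294,373),(213,370)])),("top",hd,T2([(136,337),(331,357),(329,382),(134,362)]))]
sc=[("scene",ht,S2([(260,170),(353,205),(345,240),(248,203)])),("scene",hs,S2([(180,225),(392,335),(168,237)]))]
for nm,o in(("top",tp),("scene",sc),("both",tp+sc)):
    r=fit([.48,-.25,0],o); print(nm,r[0].round(4),r[1].tolist())
hb=np.array([(35,75,4),(35,-75,4),(-35,-75,4),(-35,75,4)])/1e3
a=("top",hb,T2([(72,278),(364,312),(355,446),(58,412)])); b=("scene",hb,S2([(138,210),(460,345),(412,472),(68,325)]))
for o in([a],[b],[a,b]): print("hold",fit([.48,-.2,0],o)[0].round(4))
rim=np.array([(145,65,28),(145,-65,28),(-145,-65,28),(-145,65,28)])/1e3
T=lambda a:crop2full(a,4.4,(285,140)); S=lambda a:crop2full(a,5,(255,150))
a=("top",rim,T([(57,60),(278,44),(322,533),(94,546)]));b=("scene",rim,S([(266,48),(492,94),(338,497),(58,433)]))
for o in([a],[b],[a,b]): print("tray",fit([.55,0,0],o)[0].round(4))
E
```

```text
top [ 0.4839 -0.2553  0.0126] [[0.5, 0.4], [0.2, 0.4], [0.6, 0.6], [0.4, 0.5], [0.3, 0.2], [0.1, 0.1], [0.3, 0.2], [0.2, 0.1]]
scene [ 0.4847 -0.2552 -0.0123] [[0.6, 1.5], [1.8, 0.7], [0.3, 0.3], [1.0, 0.3], [0.6, 0.2], [0.5, 0.9], [0.4, 1.5]]
both [ 0.4842 -0.2553  0.0041] [[0.4, 0.6], [0.3, 0.3], [0.5, 0.5], [0.4, 0.7], [0.3, 0.1], [0.1, 0.1], [0.3, 0.1], [0.2, 0.2], [0.4, 1.2], [1.7, 0.7], [0.2, 0.4], [1.0, 0.0], [0.8, 0.2], [0.6, 0.8], [0.6, 1.9]]
hold [ 0.4871 -0.2538 -0.0104]
hold [ 0.4875 -0.2527 -0.0115]
hold [ 0.4873 -0.2532 -0.0109]
tray [ 0.575  -0.0044  0.1841]
tray [ 0.576  -0.0052  0.191 ]
tray [ 0.5756 -0.0049  0.1879]
```

```bash
cat >> h.py <<'E'
from scipy.spatial.transform import Rotation as Ro
def Rt(yaw): # tool down, jaw axis z at yaw
    c,s=np.cos(yaw),np.sin(yaw)
    return np.array([[s,0,c],[-c,0,s],[0,-1,0]])
def rel(p0,R0,p1,yaw1):
    return (R0.T@(np.array(p1)-p0)).round(4), Ro.from_matrix(R0.T@Rt(yaw1)).as_rotvec().round(4)
E
python3 - <<'E'
from h import *
from workcell import sensors
o=sensors.get_obs(); R=np.array(o["eef_rot"]); p=np.array([.182,.572,.231])
for w in([.42,.2,.25],[.484,-.255,.2],[.484,-.255,.16]): print(rel(p,R,w,0.0))
C,M,W=cam("top")
for uv in((145,195),(197,232),(423,175)): print(uv,unproj(uv,M,W,.15).round(3),unproj(uv,M,W,0.).round(3))
E
```

```text
(array([ 0.3398, -0.0186, -0.2821]), array([1.600e-03, 1.262e+00, 9.000e-04]))
(array([ 0.5391,  0.0321, -0.696 ]), array([1.600e-03, 1.262e+00, 9.000e-04]))
(array([ 0.5391,  0.0721, -0.696 ]), array([1.600e-03, 1.262e+00, 9.000e-04]))
(145, 195) [[0.531 0.409 0.15 ]] [[0.558 0.466 0.   ]]
(197, 232) [[0.459 0.279 0.15 ]] [[0.477 0.318 0.   ]]
(423, 175) [[ 0.645 -0.216  0.15 ]] [[ 0.688 -0.244  0.   ]]
```

>>> carry_out(
  motion=[
    [0.34,-0.0186,-0.282,0,0.6,0,-1],
    [0.34,-0.0186,-0.282,0,0.6,0,-1],
    [0.34,-0.0186,-0.282,0,0.6,0,-1],
    [0.34,-0.0186,-0.282,0,0.6,0,-1],
    [0.34,-0.0186,-0.282,0,0.6,0,-1],
    [0.34,-0.0186,-0.282,0,0.6,0,-1],
    [0.34,-0.0186,-0.282,0,0.6,0,-1],
    [0.539,0.032,-0.696,0.0016,1.262,0.0009,-1],
    [0.539,0.032,-0.696,0.0016,1.262,0.0009,-1],
    [0.539,0.032,-0.696,0.0016,1.262,0.0009,-1],
    [0.539,0.032,-0.696,0.0016,1.262,0.0009,-1],
    [0.539,0.032,-0.696,0.0016,1.262,0.0009,-1],
  ],
  squeeze=100,
)

```text
time_s: 1.6
tool_pos: [0.4623, -0.106, 0.2156]
eef_rot: [[-0.001, 0.001, 1.0], [-1.0, 0.002, -0.001], [-0.002, -1.0, 0.001]]
wrist_force: [1.3, -0.4, 0.3]
gripper_width: 0.0851
```

```bash
python3 - <<'E'
from h import *
from workcell import sensors
o=sensors.get_obs(); R=np.array(o["eef_rot"]); p=np.array(o["tool_pos"]); print(p,R.round(3).tolist())
for w in([.484,-.255,.2],[.484,-.255,.13]): print(rel(p,R,w,0.0))
E
```

```text
[ 0.46225789 -0.10599233  0.21564216] [[-0.001, 0.001, 1.0], [-1.0, 0.002, -0.001], [-0.002, -1.0, 0.001]]
(array([0.149 , 0.0154, 0.0219]), array([-0.0008, -0.0014, -0.0017]))
(array([0.1491, 0.0854, 0.0219]), array([-0.0008, -0.0014, -0.0017]))
```

>>> carry_out(
  motion=[
    [0.149,0.015,0.022,0,0,0,-1],
    [0.149,0.015,0.022,0,0,0,-1],
    [0.149,0.015,0.022,0,0,0,-1],
    [0.149,0.085,0.022,0,0,0,-1],
    [0.149,0.085,0.022,0,0,0,-1],
    [0.149,0.085,0.022,0,0,0,-1],
  ],
)

```text
time_s: 2.35
tool_pos: [0.4842, -0.2519, 0.1309]
eef_rot: [[0.001, -0.001, 1.0], [-1.0, 0.003, 0.001], [-0.003, -1.0, -0.001]]
wrist_force: [0.2, 0.4, 1.0]
gripper_width: 0.0856
```

```bash
cat > snap.py <<'E'
import sys; from h import *
from workcell import sensors,camera
tag=sys.argv[1]
for n in sys.argv[2:]:
    c=camera(n); np.savez(f"{n}{tag}.npz",**{k:c[k] for k in("color","mtx","world_to_cam")})
o=sensors.get_obs()
print({k:np.round(o[k],4).tolist() for k in("time_s","tool_pos","eef_rot","wrist_force","torque","joints","gripper_width")})
E
python3 snap.py 1 top scene; python3 - <<'E'
from h import *
overlay("scene",[],(320,120,480,310),3.5,"pics/s1.png","1"); overlay("top",[],(360,160,500,300),4,"pics/t1.png","1")
a,b=cv2.imread("pics/s1.png"),cv2.imread("pics/t1.png")
E
```

```text
{'time_s': 2.45, 'tool_pos': [0.4857, -0.2529, 0.1325], 'eef_rot': [[0.001, 0.0027, 1.0], [-1.0, 0.0001, 0.001], [-0.0001, -1.0, 0.0027]], 'wrist_force': [0.0857, -0.1142, 0.5882], 'torque': [0.0117, -0.0004, 0.0095], 'joints': [-0.6073, 0.3942, 1.7371, 0.002, 1.0082, -0.6094], 'gripper_width': 0.0852}
```

View pics/s1.png

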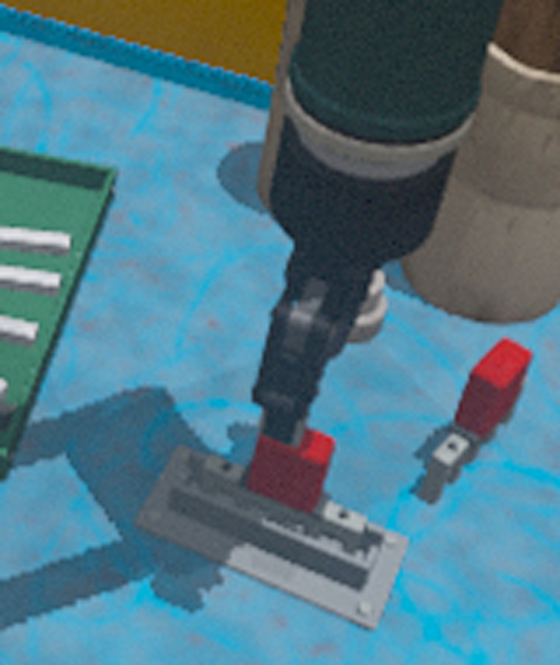

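>>> carry_out(
  motion=[
    [0.0025,0.04,-0.001,0,0,0,-1],
    [0.0025,0.077,-0.001,0,0,0,-1],
    [0.0025,0.077,-0.001,0,0,0,-1],
    [0.0025,0.077,-0.001,0,0,0,-1],
  ],
)

```text
time_s: 2.95
tool_pos: [0.485, -0.2559, 0.0557]
eef_rot: [[0.0, 0.003, 1.0], [-1.0, -0.0, 0.0], [0.0, -1.0, 0.003]]
wrist_force: [0.9, 0.0, 0.4]
gripper_width: 0.0853
```

```bash
python3 snap.py 2 top scene; python3 - <<'E'
from h import *
overlay("scene",[],(340,180,480,310),4.5,"pics/s2.png","2"); overlay("top",[],(360,160,500,300),4,"pics/t2.png","2")
E
```

```text
{'time_s': 3.05, 'tool_pos': [0.4851, -0.2561, 0.0559], 'eef_rot': [[0.0003, 0.0038, 1.0], [-1.0, -0.0008, 0.0003], [0.0008, -1.0, 0.0038]], 'wrist_force': [0.0591, 0.477, 0.6953], 'torque': [0.0157, 0.0097, -0.0366], 'joints': [-0.6128, 0.5038, 1.7982, 0.0021, 0.8359, -0.6145], 'gripper_width': 0.0852}
```

View pics/s2.png

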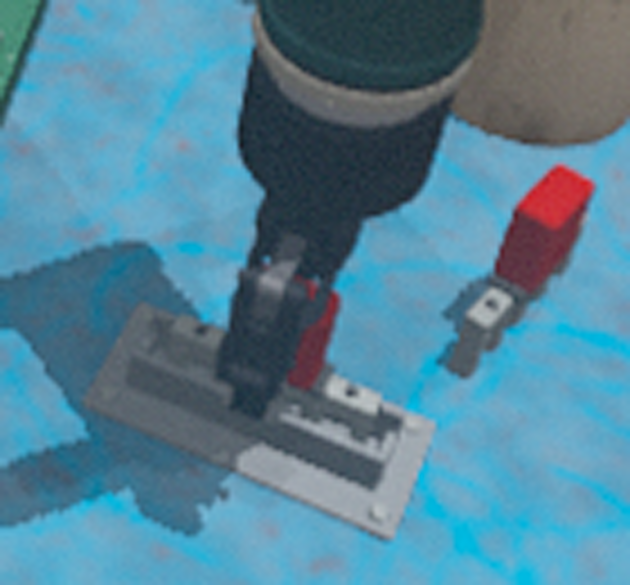

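>>> carry_out(
  motion=[
    [0,0.003,0,-0.003,0,0,-1],
    [0,0.003,0,-0.003,0,0,1],
    [0,0.003,0,-0.003,0,0,1],
    [0,0.003,0,-0.003,0,0,1],
    [0,0.003,0,-0.003,0,0,1],
    [0,0.003,0,-0.003,0,0,1],
    [0,0.003,0,-0.003,0,0,1],
  ],
  squeeze=100,
)

```text
time_s: 3.92
tool_pos: [0.4836, -0.2553, 0.0507]
eef_rot: [[-0.0, -0.002, 1.0], [-1.0, 0.001, -0.0], [-0.001, -1.0, -0.002]]
wrist_force: [0.2, 0.1, -1.0]
gripper_width: 0.0209
```

```bash
python3 snap.py 3 top scene; python3 - <<'E'
from h import *
overlay("scene",[],(340,180,480,310),4.5,"pics/s3.png","3"); overlay("top",[],(360,160,500,300),4,"pics/t3.png","3")
E
```

```text
{'time_s': 4.025, 'tool_pos': [0.4836, -0.2553, 0.0507], 'eef_rot': [[-0.0, -0.0023, 1.0], [-1.0, 0.0014, -0.0], [-0.0014, -1.0, -0.0023]], 'wrist_force': [0.7933, 0.3327, 0.1504], 'torque': [-0.034, -0.0138, 0.027], 'joints': [-0.6119, 0.5125, 1.8002, -0.0002, 0.8317, -0.6118], 'gripper_width': 0.0207}
```

View pics/s3.png

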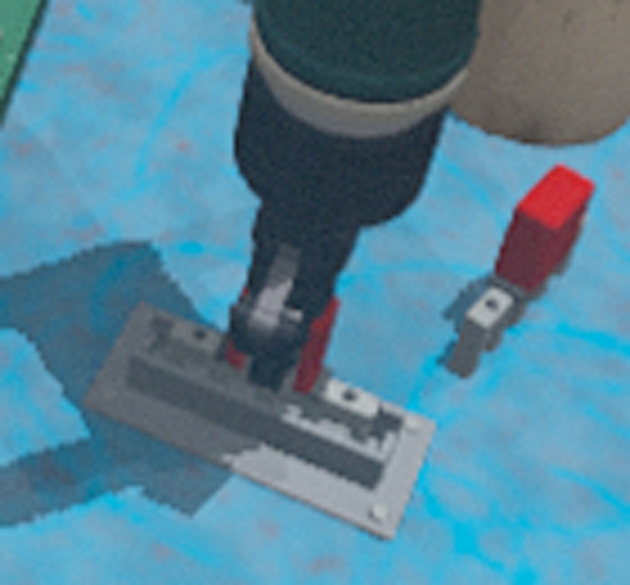

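>>> carry_out(
  motion=[
    [0,-0.03,0,0,0,0,1],
    [0,-0.075,0,0,0,0,1],
    [0,-0.075,0,0,0,0,1],
    [-0.06,-0.075,0.02,0,-0.06,0,1],
    [-0.12,-0.075,0.06,0,-0.12,0,1],
    [-0.17,-0.075,0.1,0,-0.188,0,1],
    [-0.22,-0.075,0.15,0,-0.188,0,1],
    [-0.27,-0.075,0.198,0,-0.188,0,1],
    [-0.27,-0.075,0.198,0,-0.188,0,1],
    [-0.27,-0.075,0.198,0,-0.188,0,1],
    [-0.27,-0.075,0.198,0,-0.188,0,1],
  ],
)

```text
time_s: 5.4
tool_pos: [0.68, 0.0142, 0.1239]
eef_rot: [[0.187, -0.006, 0.982], [-0.982, 0.001, 0.187], [-0.002, -1.0, -0.006]]
wrist_force: [-0.7, -0.2, -2.6]
gripper_width: 0.0208
```

```bash
python3 snap.py 4 top scene; python3 - <<'E'
from h import *
overlay("scene",[],(230,60,390,260),3,"pics/s4.png","4"); overlay("top",[],(270,100,410,280),3,"pics/t4.png","4")
a,b=cv2.imread("pics/s4.png"),cv2.imread("pics/t4.png"); h=max(a.shape[0],b.shape[0]); o=np.zeros((h,a.shape[1]+b.shape[1],3),np.uint8);o[:a.shape[0],:a.shape[1]]=a;o[:b.shape[0],a.shape[1]:]=b; cv2.imwrite("pics/b4.png",o[:600,:800] if o.shape[1]<=800 else cv2.resize(o,(800,int(h*800/o.shape[1]))))
E
```

```text
{'time_s': 5.5, 'tool_pos': [0.6803, 0.0136, 0.1248], 'eef_rot': [[0.1858, -0.0046, 0.9826], [-0.9826, 0.0013, 0.1858], [-0.0021, -1.0, -0.0042]], 'wrist_force': [0.9873, 0.5859, -2.0476], 'torque': [-0.0809, -0.0117, 0.003], 'joints': [-0.0819, 0.5727, 1.4277, 0.001, 1.1459, -0.2692], 'gripper_width': 0.0211}
```

View pics/b4.png

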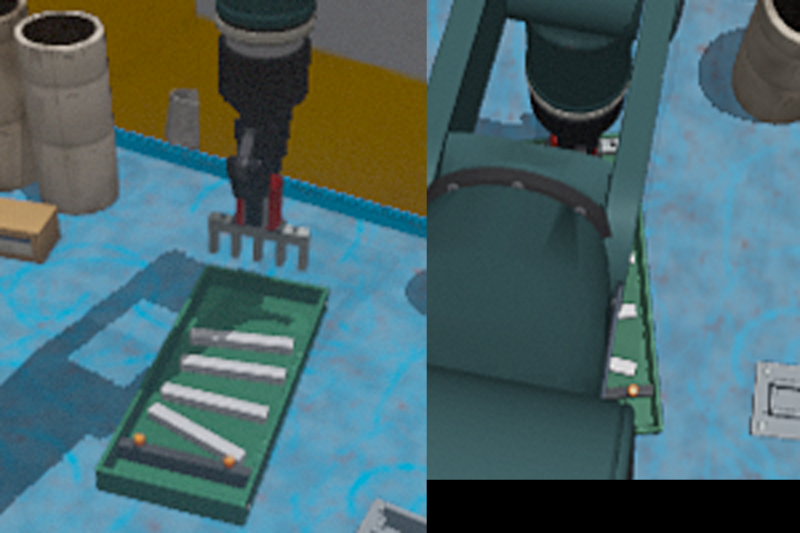

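>>> carry_out(
  motion=[
    [0,0.04,0,0.004,0,0,1],
    [0,0.06,0,0.004,0,0,1],
    [0,0.071,0,0.004,0,0,1],
    [0,0.071,0,0.004,0,0,1],
    [0,0.071,0,0.004,0,0,1],
  ],
)

```text
time_s: 6.12
tool_pos: [0.6825, 0.0146, 0.0557]
eef_rot: [[0.187, 0.003, 0.982], [-0.982, 0.002, 0.187], [-0.001, -1.0, 0.004]]
wrist_force: [0.1, 0.5, -2.9]
gripper_width: 0.0211
```

```bash
python3 snap.py 5 scene; python3 - <<'E'
from h import *
overlay("scene",[],(240,120,380,260),4.2,"pics/s5.png","5")
E
```

```text
{'time_s': 6.175, 'tool_pos': [0.6826, 0.0146, 0.0559], 'eef_rot': [[0.1869, 0.0037, 0.9824], [-0.9824, 0.002, 0.1869], [-0.0013, -1.0, 0.004]], 'wrist_force': [0.1605, 0.2433, -2.4087], 'torque': [-0.0565, 0.0321, -0.0174], 'joints': [-0.0809, 0.6491, 1.4795, 0.0027, 1.0094, -0.2704], 'gripper_width': 0.021}
```

View pics/s5.png

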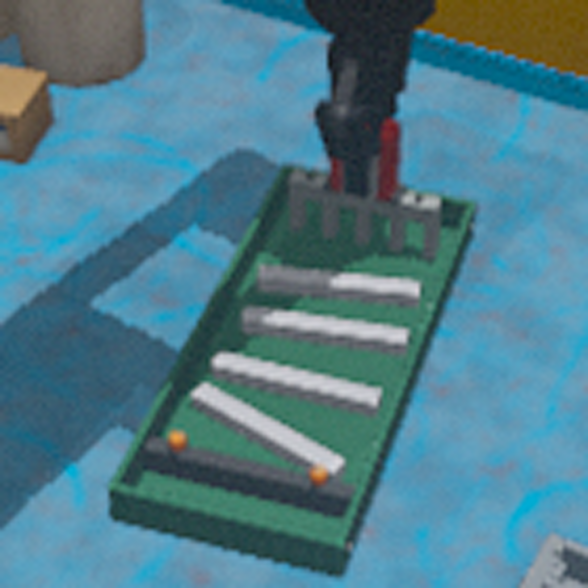

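>>> carry_out(
  motion=[
    [0,0.002,-0.01,0,0,0,1],
    [0,0.002,-0.02,0,0,0,1],
    [0,0.002,-0.03,0,0,0,1],
    [0,0.002,-0.04,0,0,0,1],
    [0,0.002,-0.05,0,0,0,1],
    [0,0.002,-0.06,0,0,0,1],
    [0,0.002,-0.07,0,0,0,1],
    [0,0.002,-0.08,0,0,0,1],
    [0,0.002,-0.09,0,0,0,1],
    [0,0.002,-0.1,0,0,0,1],
    [0,0.002,-0.11,0,0,0,1],
    [0,0.002,-0.12,0,0,0,1],
  ],
)

```text
time_s: 7.68
tool_pos: [0.5633, -0.0078, 0.0525]
eef_rot: [[0.187, 0.002, 0.982], [-0.982, 0.002, 0.187], [-0.002, -1.0, 0.002]]
wrist_force: [0.8, 0.1, -0.9]
gripper_width: 0.0206
```

```bash
python3 snap.py 6 scene; python3 - <<'E'
from h import *
overlay("scene",[],(240,120,380,260),4.2,"pics/s6.png","6")
E
```

```text
{'time_s': 7.725, 'tool_pos': [0.5613, -0.0078, 0.0523], 'eef_rot': [[0.187, -0.0006, 0.9824], [-0.9824, 0.0023, 0.187], [-0.0023, -1.0, -0.0001]], 'wrist_force': [-1.4428, 0.0341, -2.1372], 'torque': [-0.0017, 0.0554, -0.0366], 'joints': [-0.1385, 0.5241, 1.768, 0.0029, 0.8503, -0.3285], 'gripper_width': 0.0208}
```

View pics/s6.png

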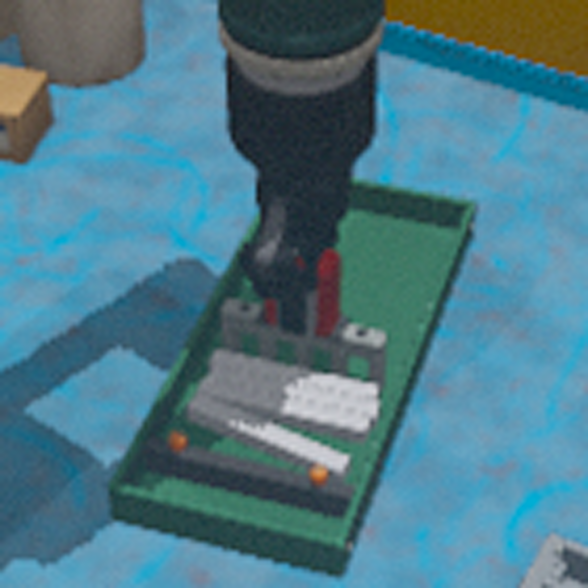

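>>> carry_out(
  motion=[
    [0,-0.001,-0.006,0,0,0,1],
    [0,-0.001,-0.012,0,0,0,1],
    [0,-0.001,-0.018,0,0,0,1],
    [0,-0.001,-0.022,0,0,0,1],
    [0,-0.001,-0.022,0,0,0,1],
  ],
)

```text
time_s: 8.35
tool_pos: [0.5414, -0.0118, 0.0533]
eef_rot: [[0.187, 0.001, 0.982], [-0.982, 0.002, 0.187], [-0.002, -1.0, 0.001]]
wrist_force: [0.2, -0.3, -3.0]
gripper_width: 0.0206
```

```bash
python3 snap.py 7 scene; python3 - <<'E'
from h import *
overlay("scene",[],(240,120,380,260),4.2,"pics/s7.png","7")
E
```

```text
{'time_s': 8.4, 'tool_pos': [0.5417, -0.0118, 0.0533], 'eef_rot': [[0.1869, 0.0008, 0.9824], [-0.9824, 0.0023, 0.1869], [-0.0021, -1.0, 0.0012]], 'wrist_force': [-0.0573, -0.9849, -3.6122], 'torque': [0.0041, 0.0523, -0.0603], 'joints': [-0.1509, 0.502, 1.8128, 0.0032, 0.8263, -0.3411], 'gripper_width': 0.021}
```

View pics/s7.png

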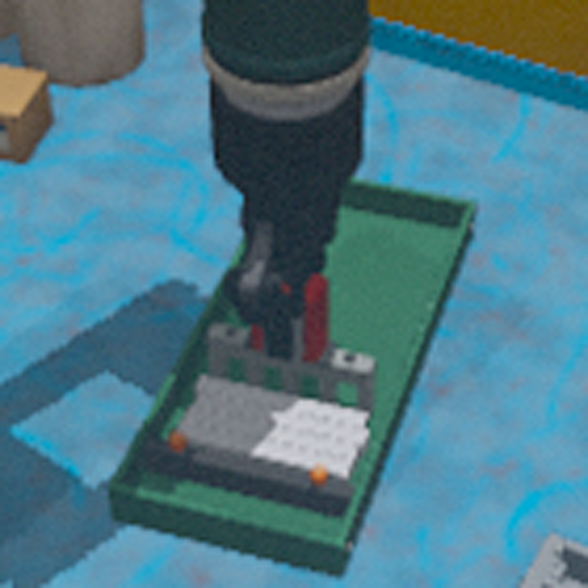

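>>> carry_out(
  motion=[
    [0,0,-0.002,0,0,0,1],
    [0,0,-0.004,0,0,0,1],
    [0,0,-0.006,0,0,0,1],
    [0,0,-0.007,0,0,0,1],
  ],
)

```text
time_s: 8.9
tool_pos: [0.5351, -0.0131, 0.0534]
eef_rot: [[0.187, 0.002, 0.982], [-0.982, 0.002, 0.187], [-0.002, -1.0, 0.002]]
wrist_force: [1.1, -0.2, -1.8]
gripper_width: 0.0208
```

>>> carry_out(
  motion=[
    [0,0,-0.001,0,0,0,1],
  ],
)

```text
time_s: 9.02
tool_pos: [0.5342, -0.0133, 0.0534]
eef_rot: [[0.187, 0.002, 0.982], [-0.982, 0.002, 0.187], [-0.002, -1.0, 0.002]]
wrist_force: [0.5, 0.1, -3.7]
gripper_width: 0.021
```

>>> carry_out(
  motion=[
    [0,0,-0.001,0,0,0,1],
  ],
)

```text
time_s: 9.15
tool_pos: [0.5332, -0.0135, 0.0534]
eef_rot: [[0.187, 0.002, 0.982], [-0.982, 0.002, 0.187], [-0.002, -1.0, 0.002]]
wrist_force: [1.1, -0.1, -2.2]
gripper_width: 0.0208
```

```bash
python3 snap.py 8 scene; python3 - <<'E'
from h import *
overlay("scene",[],(240,120,380,260),4.2,"pics/s8.png","8")
E
```

```text
{'time_s': 9.2, 'tool_pos': [0.533, -0.0135, 0.0534], 'eef_rot': [[0.187, 0.0014, 0.9824], [-0.9824, 0.0022, 0.187], [-0.0019, -1.0, 0.0018]], 'wrist_force': [0.9163, -0.1985, -2.5553], 'torque': [0.0181, -0.1525, 0.029], 'joints': [-0.1565, 0.493, 1.8325, 0.0033, 0.8151, -0.3469], 'gripper_width': 0.0207}
```

View pics/s8.png

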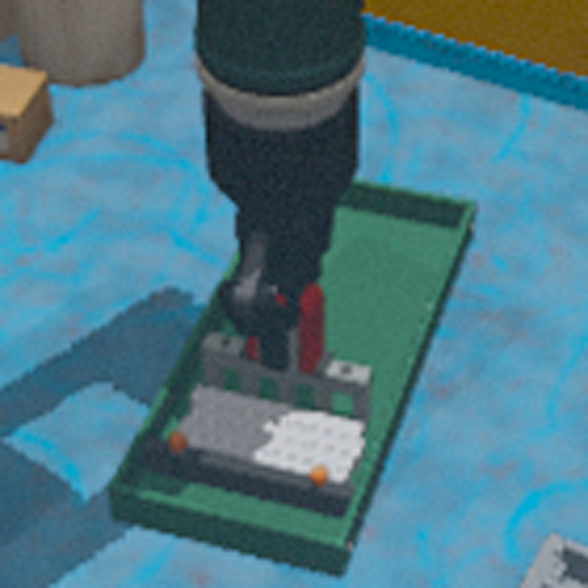

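>>> carry_out(
  motion=[
    [0,0,-0.001,0,0,0,1],
  ],
)

```text
time_s: 9.32
tool_pos: [0.5323, -0.0137, 0.0534]
eef_rot: [[0.187, 0.002, 0.982], [-0.982, 0.002, 0.187], [-0.002, -1.0, 0.002]]
wrist_force: [1.4, 0.9, -3.2]
gripper_width: 0.0207
```

>>> carry_out(
  motion=[
    [0,0,-0.0005,0,0,0,1],
    [0,0,-0.0007,0,0,0,1],
  ],
)

```text
time_s: 9.57
tool_pos: [0.5315, -0.0138, 0.0534]
eef_rot: [[0.187, 0.002, 0.982], [-0.982, 0.002, 0.187], [-0.002, -1.0, 0.002]]
wrist_force: [1.9, 0.4, -2.2]
gripper_width: 0.0209
```

>>> carry_out(
  motion=[
    [0,0,-0.0005,0,0,0,1],
    [0,0,-0.0007,0,0,0,1],
  ],
)

```text
time_s: 9.82
tool_pos: [0.5309, -0.0139, 0.0534]
eef_rot: [[0.187, 0.002, 0.982], [-0.982, 0.002, 0.187], [-0.002, -1.0, 0.002]]
wrist_force: [1.1, -0.0, -1.9]
gripper_width: 0.0206
```

Still free sliding; keep creeping.

>>> carry_out(
  motion=[
    [0,0,-0.0005,0,0,0,1],
    [0,0,-0.0008,0,0,0,1],
  ],
)

```text
time_s: 10.07
tool_pos: [0.5306, -0.0141, 0.0535]
eef_rot: [[0.187, 0.003, 0.982], [-0.982, 0.002, 0.187], [-0.002, -1.0, 0.003]]
wrist_force: [2.6, 0.0, -3.4]
gripper_width: 0.0211
```

>>> carry_out(
  motion=[
    [0,0,-0.0004,0,0,0,1],
    [0,0,-0.0008,0,0,0,1],
  ],
)

```text
time_s: 10.32
tool_pos: [0.5304, -0.0141, 0.0536]
eef_rot: [[0.187, 0.004, 0.982], [-0.982, 0.002, 0.187], [-0.002, -1.0, 0.004]]
wrist_force: [4.8, 2.8, -3.9]
gripper_width: 0.0214
```

>>> carry_out(
  motion=[
    [0,0,-0.0004,0,0,0,1],
  ],
)

```text
time_s: 10.45
tool_pos: [0.5304, -0.0142, 0.0537]
eef_rot: [[0.187, 0.004, 0.982], [-0.982, 0.002, 0.187], [-0.002, -1.0, 0.005]]
wrist_force: [5.9, 3.0, -3.3]
gripper_width: 0.0204
```

```bash
python3 snap.py 9 scene; python3 - <<'E'
from h import *
overlay("scene",[],(265,180,345,245),8,"pics/s9.png","9")
E
```

```text
{'time_s': 10.5, 'tool_pos': [0.5304, -0.0141, 0.0537], 'eef_rot': [[0.1865, 0.0045, 0.9824], [-0.9825, 0.0025, 0.1865], [-0.0016, -1.0, 0.0049]], 'wrist_force': [5.0372, 2.8657, -3.2356], 'torque': [0.5352, -1.0602, -0.0676], 'joints': [-0.1591, 0.4886, 1.8406, 0.0043, 0.8084, -0.3497], 'gripper_width': 0.0209}
```

View pics/s9.png

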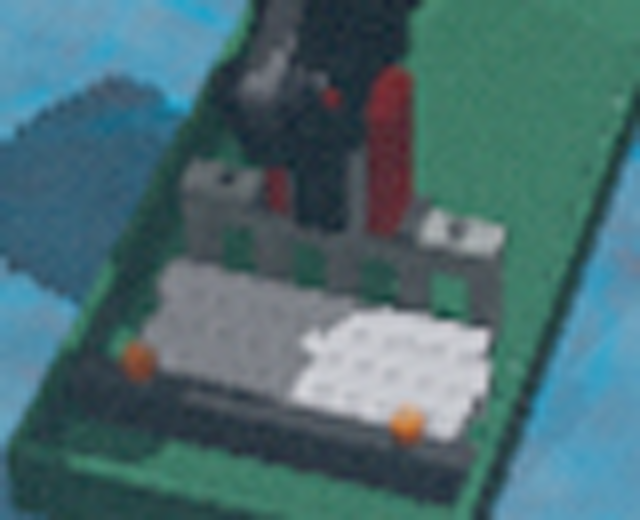

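>>> carry_out(
  motion=[
    [0,0,-0.0005,0,0,0,1],
    [0,0,-0.001,0,0,0,1],
    [0,0,-0.001,0,0,0,1],
  ],
)

```text
time_s: 10.88
tool_pos: [0.5303, -0.0142, 0.0539]
eef_rot: [[0.186, 0.006, 0.982], [-0.982, 0.003, 0.186], [-0.001, -1.0, 0.006]]
wrist_force: [6.2, 3.7, -2.6]
gripper_width: 0.0206
```

```bash
cat > f.py <<'E'
from workcell import sensors
import numpy as np
o=sensors.get_obs(); f=np.array(o["wrist_force"]); c,s=np.cos(.188),np.sin(.188)
print(o["time_s"],"tray fx %.2f fy %.2f fz %.2f"%(c*f[0]+s*f[1],-s*f[0]+c*f[1],f[2]), np.round(o["tool_pos"],4),np.round(o["torque"],3))
E
python3 f.py
```

```text
10.875 tray fx 6.78 fy 2.45 fz -2.62 [ 0.5303 -0.0142  0.0539] [ 0.762 -1.357 -0.003]
```

>>> carry_out(
  motion=[
    [0,0,-0.0005,0,0,0,1],
    [0,0,-0.001,0,0,0,1],
    [0,0,-0.0015,0,0,0,1],
    [0,0,-0.0015,0,0,0,1],
  ],
)

```text
time_s: 11.38
tool_pos: [0.5302, -0.0144, 0.0543]
eef_rot: [[0.186, 0.009, 0.983], [-0.983, 0.003, 0.186], [-0.001, -1.0, 0.009]]
wrist_force: [8.4, 5.2, -3.8]
gripper_width: 0.0211
```

```bash
python3 f.py
```

```text
11.375 tray fx 9.23 fy 3.53 fz -3.85 [ 0.5302 -0.0144  0.0543] [ 1.085 -1.801 -0.016]
```

>>> carry_out(
  motion=[
    [-0.0003,0,-0.0005,0,0,0,1],
    [-0.0005,0,-0.001,0,0,0,1],
    [-0.0005,0,-0.001,0,0,0,1],
  ],
)

```text
time_s: 11.75
tool_pos: [0.53, -0.0143, 0.0545]
eef_rot: [[0.186, 0.01, 0.982], [-0.983, 0.002, 0.186], [-0.0, -1.0, 0.011]]
wrist_force: [10.0, 4.5, -5.0]
gripper_width: 0.0208
```

```bash
python3 f.py
```

```text
11.75 tray fx 10.69 fy 2.57 fz -4.97 [ 0.53   -0.0143  0.0545] [ 0.977 -2.039  0.037]
```

>>> carry_out(
  motion=[
    [-0.0003,0,-0.0005,0,0,0,1],
    [-0.0003,0,-0.001,0,0,0,1],
    [-0.0003,0,-0.001,0,0,0,1],
  ],
)

```text
time_s: 12.12
tool_pos: [0.5299, -0.0143, 0.0547]
eef_rot: [[0.186, 0.012, 0.982], [-0.983, 0.002, 0.186], [0.0, -1.0, 0.012]]
wrist_force: [10.1, 4.3, -5.0]
gripper_width: 0.0211
```

```bash
python3 f.py
```

```text
12.125 tray fx 10.70 fy 2.32 fz -4.98 [ 0.5299 -0.0143  0.0547] [ 1.056 -2.354 -0.043]
```

>>> carry_out(
  motion=[
    [0,0,-0.0003,0,0,0,1],
    [0,0,-0.0003,0,0,0,1],
    [0,0,-0.0003,0,0,0,1],
    [0,0,-0.0003,0,0,0,1],
    [0,0,-0.0003,0,0,0,1],
  ],
)

```text
time_s: 12.75
tool_pos: [0.5299, -0.0143, 0.0548]
eef_rot: [[0.186, 0.012, 0.982], [-0.983, 0.002, 0.186], [0.0, -1.0, 0.013]]
wrist_force: [10.6, 4.7, -4.9]
gripper_width: 0.021
```

```bash
python3 f.py
```

```text
12.75 tray fx 11.32 fy 2.59 fz -4.93 [ 0.5299 -0.0143  0.0548] [ 1.143 -2.416 -0.039]
```

>>> carry_out(
  motion=[
    [0,0,0,0,0,0,1],
    [0,0,0,0,0,0,1],
    [0,0,0,0,0,0,1],
    [0,0,0,0,0,0,1],
    [0,0,0,0,0,0,1],
    [0,0,0,0,0,0,1],
  ],
)

```text
time_s: 13.5
tool_pos: [0.5299, -0.0143, 0.0548]
eef_rot: [[0.186, 0.012, 0.982], [-0.983, 0.002, 0.186], [0.0, -1.0, 0.013]]
wrist_force: [11.0, 4.6, -4.9]
gripper_width: 0.0211
```

```bash
python3 f.py; python3 snap.py 10 scene; python3 - <<'E'
from h import *
overlay("scene",[],(265,180,345,245),8,"pics/s10.png","10")
E
```

```text
13.5 tray fx 11.69 fy 2.42 fz -4.93 [ 0.5299 -0.0143  0.0548] [ 1.102 -2.468 -0.03 ]
{'time_s': 13.55, 'tool_pos': [0.5299, -0.0143, 0.0548], 'eef_rot': [[0.1859, 0.0125, 0.9825], [-0.9826, 0.0023, 0.1859], [0.0001, -0.9999, 0.0127]], 'wrist_force': [11.8261, 4.3378, -4.6919], 'torque': [1.0779, -2.4633, -0.0824], 'joints': [-0.1603, 0.4834, 1.8477, 0.0059, 0.7985, -0.3514], 'gripper_width': 0.0209}
```

View pics/s10.png

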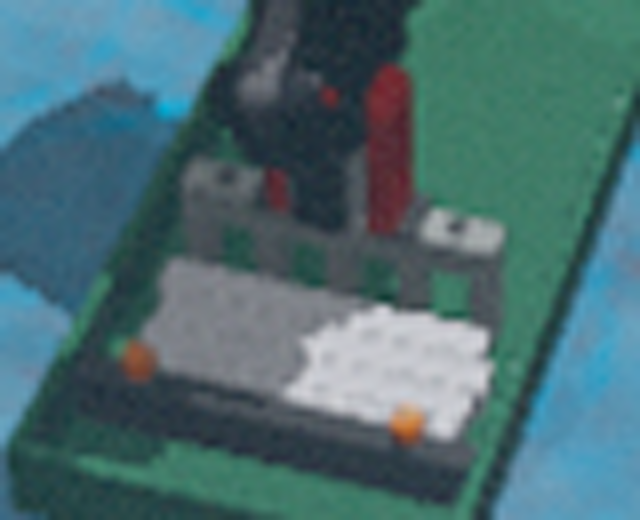

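>>> carry_out(
  motion=[
    [0,0,0.001,0,0,0,1],
    [0,0,0.002,0,0,0,1],
    [0,0,0.003,0,0,0,1],
    [0,0,0.004,0,0,0,1],
    [0,0,0.005,0,0,0,1],
    [0,0,0.006,0,0,0,1],
    [0,0,0.008,0,0,0,1],
    [0,0,0.012,0,0,0,1],
    [0,0,0.02,0,0,0,1],
    [0,0,0.03,0,0,0,1],
    [0,0,0.03,0,0,0,1],
  ],
)

```text
time_s: 14.92
tool_pos: [0.555, -0.0087, 0.0535]
eef_rot: [[0.187, 0.003, 0.982], [-0.982, 0.002, 0.187], [-0.001, -1.0, 0.003]]
wrist_force: [0.4, 0.1, -2.6]
gripper_width: 0.0209
```

```bash
python3 f.py; python3 snap.py 11 scene; python3 - <<'E'
from h import *
overlay("scene",[],(255,165,355,245),6.4,"pics/s11.png","11")
E
```

```text
14.925 tray fx 0.38 fy -0.02 fz -2.61 [ 0.555  -0.0087  0.0535] [-0.011  0.038  0.017]
{'time_s': 14.975, 'tool_pos': [0.5541, -0.0087, 0.0534], 'eef_rot': [[0.1873, 0.0018, 0.9823], [-0.9823, 0.0022, 0.1873], [-0.0018, -1.0, 0.0022]], 'wrist_force': [-0.3695, -0.3839, -2.6404], 'torque': [-0.0167, 0.0013, -0.004], 'joints': [-0.142, 0.5142, 1.7857, 0.0032, 0.8403, -0.3325], 'gripper_width': 0.0207}
```

View pics/s11.png

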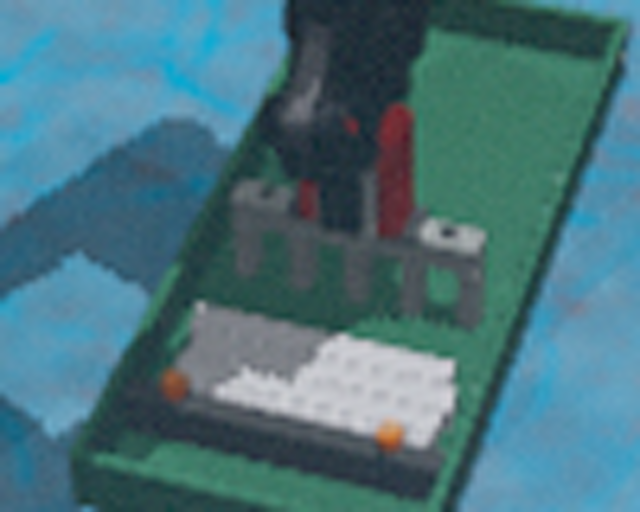

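>>> carry_out(
  motion=[
    [0,-0.03,0,0,0,0,1],
    [0,-0.078,0,0,0,0,1],
    [0,-0.078,0,0,0,0,1],
    [0,-0.078,0,0,0,0,1],
  ],
)

```text
time_s: 15.48
tool_pos: [0.5526, -0.0089, 0.131]
eef_rot: [[0.187, 0.001, 0.982], [-0.982, 0.002, 0.187], [-0.002, -1.0, 0.001]]
wrist_force: [-0.3, -0.6, -2.7]
gripper_width: 0.0212
```

```bash
python3 - <<'E'
from h import *
from workcell import sensors
o=sensors.get_obs(); R=np.array(o["eef_rot"]); p=np.array(o["tool_pos"]); print(p,R.round(4).tolist())
for w in([.4836,-.2553,.13],): print(rel(p,R,w,0.0))
E
```

```text
[ 0.55261101 -0.00888979  0.13100633] [[0.1869, 0.0007, 0.9824], [-0.9824, 0.0023, 0.1869], [-0.0022, -1.0, 0.0011]]
(array([ 0.2292,  0.0004, -0.1138]), array([-0.0009,  0.188 , -0.0023]))
```

>>> carry_out(
  motion=[
    [0.05,0,-0.025,0,0.04,0,1],
    [0.1,0,-0.05,0,0.08,0,1],
    [0.15,0,-0.075,0,0.13,0,1],
    [0.2,0,-0.1,0,0.188,0,1],
    [0.2292,0,-0.1138,0,0.188,-0.001,1],
    [0.2292,0,-0.1138,0,0.188,-0.001,1],
    [0.2292,0,-0.1138,0,0.188,-0.001,1],
    [0.2292,0,-0.1138,0,0.188,-0.001,1],
  ],
)

```text
time_s: 16.48
tool_pos: [0.4841, -0.2539, 0.1301]
eef_rot: [[0.001, 0.0, 1.0], [-1.0, 0.003, 0.001], [-0.003, -1.0, 0.0]]
wrist_force: [-0.3, 0.3, -2.1]
gripper_width: 0.0206
```

```bash
python3 - <<'E'
from h import *
from workcell import sensors
o=sensors.get_obs(); R=np.array(o["eef_rot"]); p=np.array(o["tool_pos"]); print(p,R.round(4).tolist(),o["time_s"])
for w in([.4836,-.2553,.08],): print(rel(p,R,w,0.0))
E
python3 snap.py 12 scene top; python3 - <<'E'
from h import *
overlay("scene",[],(340,150,460,310),3.7,"pics/s12.png","12")
overlay("top",[],(280,140,400,280),4,"pics/t12.png","12")
E
```

```text
[ 0.48413527 -0.25388832  0.13008939] [[0.0012, 0.0004, 1.0], [-1.0, 0.0025, 0.0012], [-0.0025, -1.0, 0.0004]] 16.475
(array([ 0.0015,  0.0501, -0.0006]), array([-0.0004,  0.0012, -0.0025]))
{'time_s': 16.575, 'tool_pos': [0.4845, -0.2542, 0.1305], 'eef_rot': [[0.0015, 0.0011, 1.0], [-1.0, 0.0018, 0.0015], [-0.0018, -1.0, 0.0011]], 'wrist_force': [-0.5176, -0.6587, -2.5961], 'torque': [0.0045, -0.0835, 0.0042], 'joints': [-0.6109, 0.3973, 1.7381, 0.0025, 1.0062, -0.6137], 'gripper_width': 0.0212}
```

View pics/s12.png

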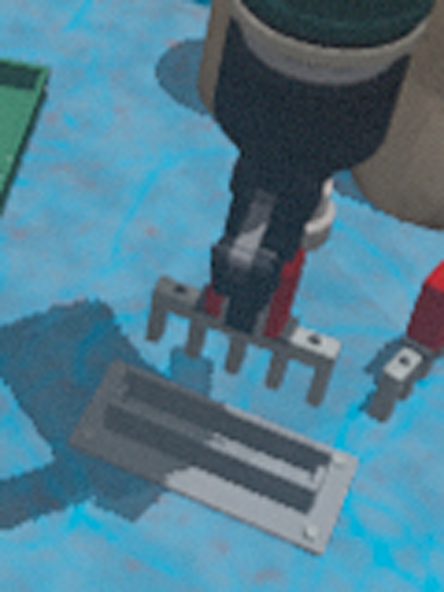

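View pics/t12.png

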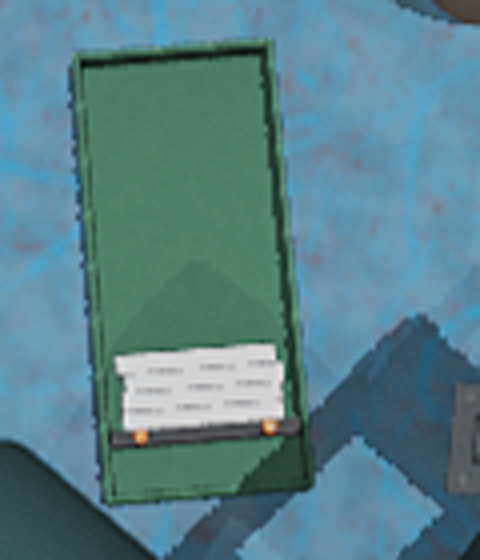

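>>> carry_out(
  motion=[
    [0.0005,0.03,0.0008,0,0,0,1],
    [0.0005,0.055,0.0008,0,0,0,1],
    [0.0005,0.065,0.0008,0,0,0,1],
    [0.0005,0.07,0.0008,0,0,0,1],
    [0.0005,0.07,0.0008,0,0,0,1],
  ],
)

```text
time_s: 17.2
tool_pos: [0.4858, -0.2559, 0.0611]
eef_rot: [[0.0, 0.002, 1.0], [-1.0, 0.001, 0.0], [-0.001, -1.0, 0.002]]
wrist_force: [-0.7, 0.0, -2.4]
gripper_width: 0.021
```

```bash
python3 snap.py 13 scene ; python3 - <<'E'
from h import *
overlay("scene",[],(340,180,460,310),4.5,"pics/s13.png","13")
E
```

```text
{'time_s': 17.25, 'tool_pos': [0.4859, -0.2561, 0.0614], 'eef_rot': [[0.0002, 0.0026, 1.0], [-1.0, 0.0006, 0.0001], [-0.0006, -1.0, 0.0026]], 'wrist_force': [0.7383, 0.2625, -2.0785], 'torque': [-0.0524, -0.0208, 0.0067], 'joints': [-0.6121, 0.4968, 1.7916, 0.0026, 0.8514, -0.614], 'gripper_width': 0.0207}
```

View pics/s13.png

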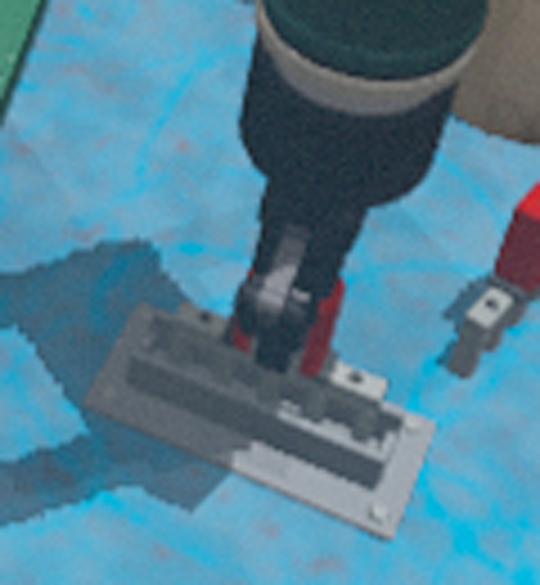

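In the trough with no contact force. Go the remaining ~10 mm down.

>>> carry_out(
  motion=[
    [0,0.004,0,0,0,0,1],
    [0,0.007,0,0,0,0,1],
    [0,0.009,0,0,0,0,1],
    [0,0.009,0,0,0,0,1],
    [0,0.009,0,0,0,0,1],
  ],
)

```text
time_s: 17.88
tool_pos: [0.4854, -0.2558, 0.0517]
eef_rot: [[0.0, 0.002, 1.0], [-1.0, 0.001, 0.0], [-0.001, -1.0, 0.002]]
wrist_force: [1.0, -0.2, -2.9]
gripper_width: 0.0209
```

>>> carry_out(
  motion=[
    [0,0.0008,0,0,0,0,1],
    [0,0.0008,0,0,0,0,1],
  ],
)

```text
time_s: 18.12
tool_pos: [0.4854, -0.2558, 0.0509]
eef_rot: [[-0.0, 0.002, 1.0], [-1.0, 0.001, -0.0], [-0.001, -1.0, 0.002]]
wrist_force: [0.2, -0.7, -2.1]
gripper_width: 0.0205
```

>>> carry_out(
  motion=[
    [0,0.0006,0,0,0,0,1],
    [0,0.0006,0,0,0,0,1],
  ],
)

```text
time_s: 18.38
tool_pos: [0.4855, -0.2559, 0.0507]
eef_rot: [[0.0, 0.002, 1.0], [-1.0, 0.001, 0.0], [-0.001, -1.0, 0.002]]
wrist_force: [-0.9, 1.1, 3.6]
gripper_width: 0.0209
```

>>> carry_out(
  motion=[
    [0,-0.0003,0,0,0,0,0.2],
    [0,-0.0003,0,0,0,0,-0.3],
    [0,-0.0003,0,0,0,0,-1],
    [0,-0.0003,0,0,0,0,-1],
    [0,-0.0003,0,0,0,0,-1],
    [0,-0.0003,0,0,0,0,-1],
  ],
)

```text
time_s: 19.12
tool_pos: [0.4854, -0.2558, 0.0506]
eef_rot: [[-0.0, 0.002, 1.0], [-1.0, 0.001, -0.0], [-0.001, -1.0, 0.002]]
wrist_force: [-0.5, -0.4, 0.4]
gripper_width: 0.0852
```

>>> carry_out(
  motion=[
    [0,-0.02,0,0,0,0,-1],
    [0,-0.06,0,0,0,0,-1],
    [0,-0.12,0,0,0,0,-1],
    [0,-0.16,0,0,0,0,-1],
    [0,-0.16,0,0,0,0,-1],
    [0,-0.16,0,0,0,0,-1],
  ],
)

```text
time_s: 19.88
tool_pos: [0.4846, -0.2557, 0.2101]
eef_rot: [[-0.0, 0.001, 1.0], [-1.0, 0.002, -0.0], [-0.002, -1.0, 0.001]]
wrist_force: [-0.5, -0.3, -1.0]
gripper_width: 0.0849
```

```bash
python3 snap.py 14 scene top; python3 - <<'E'
from h import *
hold=np.array([.4873,-.2532,-.0109])
overlay("scene",[],(255,130,475,320),3.4,"pics/s14.png","14")
overlay("top",[],(280,140,460,280),4.2,"pics/t14.png","14")
E
```

```text
{'time_s': 19.975, 'tool_pos': [0.4841, -0.2553, 0.209], 'eef_rot': [[-0.0, -0.0009, 1.0], [-1.0, 0.003, -0.0], [-0.003, -1.0, -0.0009]], 'wrist_force': [0.0745, 0.3616, -1.1052], 'torque': [-0.0128, -0.0043, 0.0475], 'joints': [-0.6129, 0.3065, 1.6507, 0.0021, 1.1868, -0.6137], 'gripper_width': 0.085}
```

View pics/s14.png

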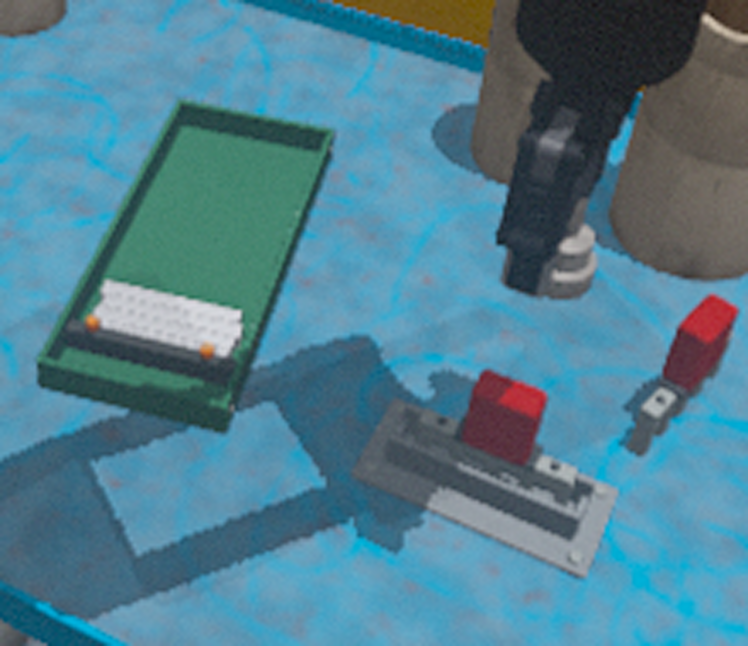

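View pics/t14.png

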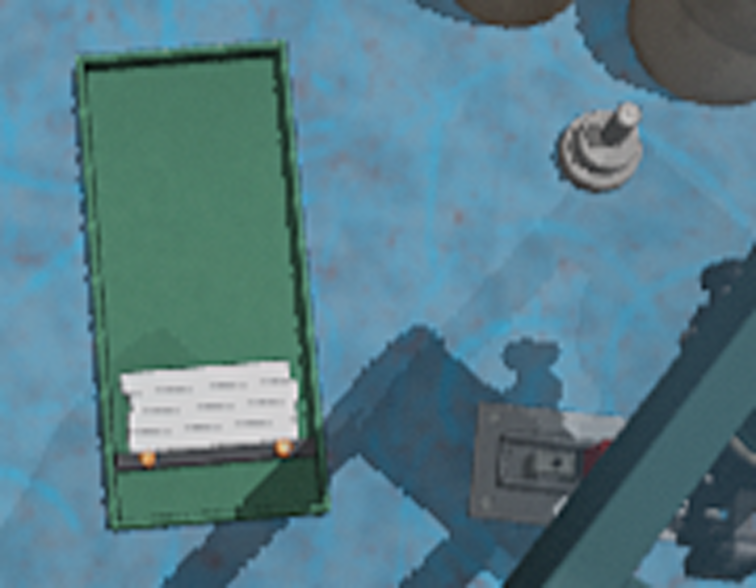

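```bash
python3 - <<'E'
from workcell import job
print(job.sign_off())
E
```

```text
the job is handed in; nothing more can be done
None
```

The four bars now lie flat and parallel in one tight row against the stop, and the rake is back in its holder. I handed the job in at about 20 s on the robot's clock.

- **Rake choice:** I used the rake in the holder, which is farther to the robot's left than the free-standing one that looks like it.
- **Combing:** I swept the bars toward the stop with the tine tips about 2–4 mm above the tray floor. The gripper did not touch the bars.
- **Pressing:** I pressed the row along the tray from about 12.1 to 13.6 s. The wrist readings in that time were 10.7–12.4 N along the tray, about 11–12.5 N with the sideways part included. That sideways part was about 2.5 N. The force was read only at the end of each move, and the highest reading I saw was about 12.6 N.
- **Return:** I backed the rake off slowly and the row stayed put. I then lowered the rake to the height at which I had picked it up, with light floor contact of about 6 N. After letting go, I raised the open gripper clear.

**Last checks:** The final pictures show the bars tight together and at the stop, and the rake upright and down. The gauge is standing as before; I did not look at the tin and the box again, but the arm kept well clear of them. The farthest bar lies a few millimetres to one side of the others along its length. The rake stands about 2 mm from where it started, still inside the trough. The arm hid part of the holder in the last top view, so the rake check rests on the scene view and the contact height. The two cameras disagreed by about 1–2 mm on positions, which did not affect the work. No check failed.

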